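# Set the comb binder's opener to its middle stop

## Task

The comb opener of the binding machine was left on its large stop. Press the red release paddle with a fingertip until the opener has sprung all the way home, then push its blue bar away from the operator with the fingertips, past the middle stop but not as far as the large one, and let go, so that it springs back and stays latched on the middle stop. Do not force the machine, and leave everything else on and around it where it is.

Things in the scene. Friction and masses are not known exactly. Their poses are not given: they have to be found in the camera images.
- binder: grey comb binding machine, fixed; origin on the table under the centre of its 300 (x) by 400 mm (y) base. x points from its front edge to its back (away from the operator), y to the operator's left, z up. Flat deck 60 mm over the table from x = -150 mm to the punch head (x = +62 mm on, 122 mm tall; handle behind it 185 mm). Comb fingers at x = -21 mm reach 77 mm, the opener's moving hooks 78 mm.
- opener (a joint): comb opener slide, m: 0 home, 0.024 latched on middle stop, 0.050 on large stop, 0.055 end. Grows as the blue bar goes along machine +x. A damped spring pulls it home (4 to 7 N); riding over a tooth takes up to 14 N. One-way: let go short of 0.024 it runs home, from 0.0255 to 0.048 it returns to 0.024, from 0.0515 to 0.050. Latched, only the paddle frees it; paddle held, it is home in 0.5 s.
- bar_face (a point): centre of the front face of the opener's blue push bar, moving with it. Upright face looking to machine -x, 110 mm wide (y), 61 to 86 mm over the table; this point 73.5 mm. Bar 6 mm thick at the top, 20 mm at its foot. At home it is at machine x = -105 mm, y = 0, with 45 mm of free deck in front. The red pointer at its right end passes 3 deck rings: small (home), medium (middle), large stop.
- paddle_top (a point): centre of the top of the red release paddle, 36 (x) by 32 mm (y), 86 mm over the table, at machine x = -117 mm, y = +120 mm (left of the blue bar). Nothing stands over it, before it or within 40 mm to its sides; the catch's dark steel cheeks, 84 mm high, begin 14 mm behind its back edge.
- release (a joint): angle of the release rocker, rad: 0 = up (its spring holds it there), 0.26 = fully down. Pressing the paddle down frees the slide from about 0.14 on (paddle centre 6 mm lower); fully down is 11 mm lower, a hard stop. About 5 N frees a latched slide, 3.5 N holds it down. If let up too early the slide may catch on the middle stop: press again.
- glue: bystander: white glue bottle with a yellow label, 52 mm across, 150 mm tall, upright, origin under its centre
- pencil_cup: bystander: blue ceramic cup of pencils, 78 mm across, cup 100 mm tall, pencils to about 190 mm, origin under its centre
- tape: bystander: roll of tan tape lying flat, 76 mm across, 24 mm tall, origin under its centre
- scissors: bystander: scissors with black loops lying flat, 165 mm long along their x axis, 9 mm tall, origin under the middle
- stapler: bystander: orange and black stapler, 145 mm long along its x axis, 66 mm tall, origin under its centre
- comb: bystander: black plastic binding comb lying flat, 297 mm long along its y axis, 12 mm tall, origin under its centre
- clip: bystander: black bulldog clip, 32 mm wide, 14 mm tall, lying on the machine's deck to the right of the blue bar, origin under its centre

How it is judged:
By the outcome, as a careful person would: the job done as asked, in the order asked, and still so for the second after the job is handed in, with the robot touching nothing.
It also fails if it takes over 38 s, if anything falls off the work surface, if the arm or the gripper's body presses on something with over 40 N, if the wrist force passes 120 N, or if a joint passes its speed limit or range.

## Robot

A 7-joint arm with a two-finger parallel gripper is mounted at the origin on the work surface. World frame = base frame: x ahead of the robot, y to its left, z up, the work surface at z = 0. Lengths are in mm, angles in rad, forces in N, time in s.
With the tool pointing down it reaches from about 400 to 875 mm from the base axis. Payload 4.4 kg.
Tool frame: the origin (TCP) lies at the very end of the fingers, on their centre line; the grasp point (between the pads) lies 19 mm behind it; y points along the fingers, z is the direction in which the jaws open and shut, and the axes are right-handed (so a half turn about y gives the same grasp; the last joint's range is limited). The gripper opens to 85 mm and grips with 20 to 120 N. Pads are 22 mm wide; open, the fingers measure 114 mm over their backs; the gripper's body (76 mm by 85 mm) begins 54 mm behind the grasp point. The pads swing forward as they close: fully open they stand 13 mm farther back than shut.
Start: joints at [1.144, 0.628, 0.038, 1.517, -0.027, 0.996, -0.02], TCP at [229.493, -608.154, 231.313] pointing down, gripper open.
Joint ranges: [-3.06, 3.06], [-0.37, 2.12], [-1.25, 1.32], [0.18, 2.47], [-1.1, 4.24], [0.23, 1.98], [-2.94, 2.94]. Speed limits (rad/s): [2.57, 2.57, 3.14, 3.14, 3.14, 3.14, 3.14].

## Interface

Orientations are given as [roll, pitch, yaw] about the fixed x, y, z axes, in that order (R = Rz(yaw) Ry(pitch) Rx(roll)).
In Python, from cell import ctrl, imaging, finish_job gives the robot as it stands.
- The arm moves only by the shell command python3 -m inch 'ROWS'. ROWS is JSON, one flat list of numbers, 7 for each row, row after row: the opening, from 0 (shut) to 1 (fully open), then the shift along the tool's x, y, z in cm, then the turn, a rotation vector about the tool's x, y, z in degrees. A call has 1 to 12 rows; each row is the pose to reach, as a shift and turn from the pose commanded when the call began, along the tool's axes at that moment; what a row does not reach only later rows make up. A row lasts 1/10 s, in which the tool goes at most 50 mm and 8.59 degrees, less where a joint would pass 70% of its speed; a pose out of reach is approached as far as the arm can. A call with a gripper value outside its range is refused whole. The fingers move at their own pace and stop on an object; the grip force is fixed at half the most. Time passes only in rows, so rows that repeat a pose let the fingers close. It gives the time, the measured TCP pose, the force and the opening at its end, in the units of the state.
- ctrl.read_state(): the state, without advancing time (a new reading comes with each control period).
- imaging.get_image(name): name is "side" or "top" or "wrist"; returns a dict with "img" (384x512x3 uint8, red, green, blue), "fx", "fy", "cx", "cy" (pixels), "dist" ([k1, k2, p1, p2, k3] as OpenCV has them; the pictures are not rectified), "R" (3x3) and "t" (3): a world point X has camera coordinates R X + t. Camera axes: x right, y down, z forward; pixel columns grow to the right and rows downward; lengths in mm; the calibration is good to about 2 mm. A picture is of the moment at which its call begins. There is no depth.
- finish_job(): hands the job in, once; it reports no verdict.
The state is a dict: "clock": time; "qpos": joint angles; "qd": joint speeds; "tau": joint torques, N m; "eef_pos": TCP position; "tool_rot": TCP orientation; "force": force on the tool from outside, world axes, zero at the start; "torque": the same for the moment, N m; "width": finger opening in mm.
Only numpy, scipy, OpenCV 4.12 (cv2) and the standard library are available. Lean on these libraries where they do the work, as an engineer would, in place of code of your own. Each camera call takes 0.05 s, during which the arm holds its last target.

## Working session

There is one attempt and no reset: what is moved stays moved. The work goes in short steps, Python scripts to look and compute and a shell command to move; the robot and the scene stay as the last step left them, time stands still between calls to the robot, and variables do not carry over. Pictures are saved under pics/ and viewed, and the job is handed in when it is done.

```bash
mkdir -p pics; ls
python3 - <<'E'
from cell import ctrl, imaging
import cv2
s=ctrl.read_state(); print({k:s[k] for k in("clock","eef_pos","tool_rot","force","width")})
for n in("side","top","wrist"):
    d=imaging.get_image(n); cv2.imwrite(f"pics/{n}0.png",d["img"][:,:,::-1]); print(n,d["fx"],d["cx"],d["dist"],d["R"],d["t"])
E
```

```text
pics
{'clock': 0.0, 'eef_pos': array([ 229.27838752, -607.57267607,  230.41432322]), 'tool_rot': array([-1.57264162e+00, -2.79734890e-05, -2.78082508e+00]), 'force': array([-0.54445485,  0.71859393,  0.6602385 ]), 'width': 85.13961832139316}
side 370.27869639933596 257.33741277742087 [0.01190327 0.         0.         0.         0.        ] [[ 0.99807872 -0.06114701 -0.00999586]
 [-0.04640482 -0.63083335 -0.77452946]
 [ 0.04105444  0.77350523 -0.63245885]] [-484.0556251    73.98253892 1084.57584514]
top 486.5092731473234 262.04603113346644 [-0.09969609  0.          0.          0.          0.        ] [[-0.01171792 -0.99992799 -0.00259032]
 [-0.99752712  0.01186924 -0.06927315]
 [ 0.06929891  0.00177217 -0.99759437]] [ -19.86421877  480.84248129 1611.40698928]
wrist 331.6833719273331 258.28912395254673 [-0.06673072  0.          0.          0.          0.        ] [[ 3.53194911e-01 -9.35549323e-01 -9.04464283e-04]
 [-9.02436206e-01 -3.40948441e-01  2.63368665e-01]
 [-2.46702752e-01 -9.22042509e-02 -9.64694837e-01]] [-649.3229131   -35.67565176  378.11279215]
```

View pics/side0.png

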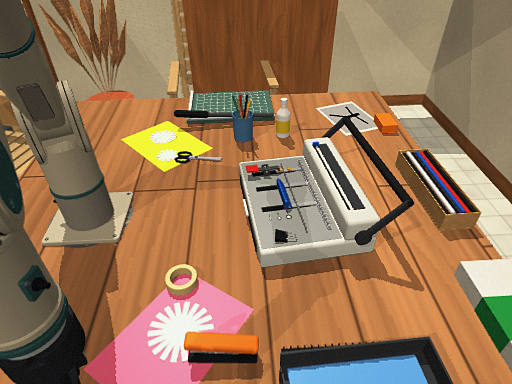

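View pics/top0.png

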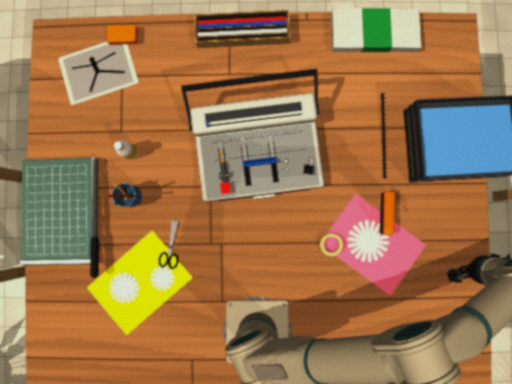

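View pics/wrist0.png

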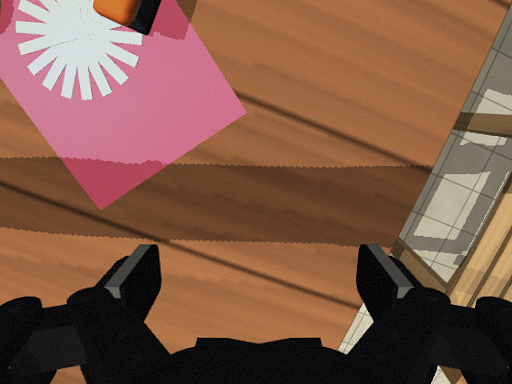

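The side and top views show the binder facing the robot: the red paddle is at about (226,187) in top and the blue bar at about (262,165). The glue, cup, tape, scissors, stapler and comb are all off to the sides.

```bash
cat > h.py <<'E'
import numpy as np, cv2
from cell import ctrl, imaging
def K(d): return np.array([[d["fx"],0,d["cx"]],[0,d["fy"],d["cy"]],[0,0,1.]])
def ray(d,p):
    u=cv2.undistortPoints(np.array([[p]],float),K(d),np.array(d["dist"]))[0,0]
    R=np.array(d["R"]);t=np.array(d["t"]); return -R.T@t, R.T@np.array([u[0],u[1],1])
def plane(d,p,z):
    c,v=ray(d,p); return c+v*(z-c[2])/v[2]
def proj(d,X):
    return cv2.projectPoints(np.array(X,float).reshape(-1,1,3),cv2.Rodrigues(np.array(d["R"]))[0],np.array(d["t"],float),K(d),np.array(d["dist"]))[0].reshape(-1,2)
def masks(img):
    h=cv2.cvtColor(img,cv2.COLOR_RGB2HSV); H,S,V=cv2.split(h)
    red=((H<6)|(H>174))&(S>170)&(V>90); blue=(H>100)&(H<125)&(S>130)&(V>60)
    return red.astype(np.uint8),blue.astype(np.uint8)
def blobs(m,roi,amin=4):
    x0,y0,x1,y1=roi; n,l,s,c=cv2.connectedComponentsWithStats(m[y0:y1,x0:x1])
    return [(s[i][:5]+[x0,y0,0,0,0],c[i]+[x0,y0]) for i in range(1,n) if s[i][4]>=amin]
def zoom(img,roi,f,name):
    x0,y0,x1,y1=roi; cv2.imwrite(name,cv2.resize(img[y0:y1,x0:x1,::-1],None,fx=f,fy=f,interpolation=cv2.INTER_CUBIC))
E
python3 - <<'E'
from h import *
for n,roi in(("top",(180,65,330,205)),("side",(235,130,385,265))):
    d=imaging.get_image(n); zoom(d["img"],roi,4,f"pics/{n}z.png")
    r,b=masks(d["img"])
    for nm,m in(("red",r),("blue",b)):
        for s,c in blobs(m,roi): print(n,nm,s,c,plane(d,c,86)[:2])
E
```

```text
top red [220 182  11  12 104] [225.08653846 187.41346154] [473.98620151  92.84063601]
top blue [207 121   1   5   5] [207. 123.] [684.07822667 150.45073056]
top blue [244 158  32   9 168] [259.5        161.67261905] [555.63373545 -18.41177449]
side red [246 165  13   8  77] [251.81818182 168.22077922] [474.8386519   93.84362018]
side blue [235 130  17  12  46] [244.13043478 136.93478261] [457.76772276 279.36022788]
side blue [313 142   6   5  25] [315.4 143.6] [691.92741394 218.0661871 ]
side blue [277 178  16  31 178] [283.60674157 194.03932584] [556.55607643 -35.60770496]
```

```bash
sleep 0
```

```text
(no output)
```

View pics/topz.png

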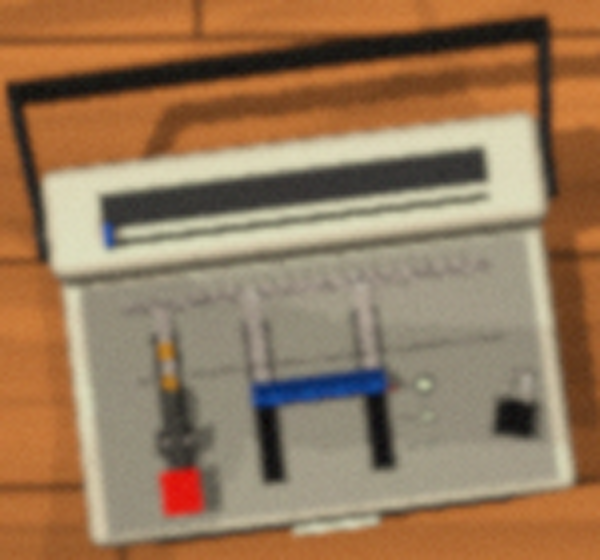

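View pics/sidez.png

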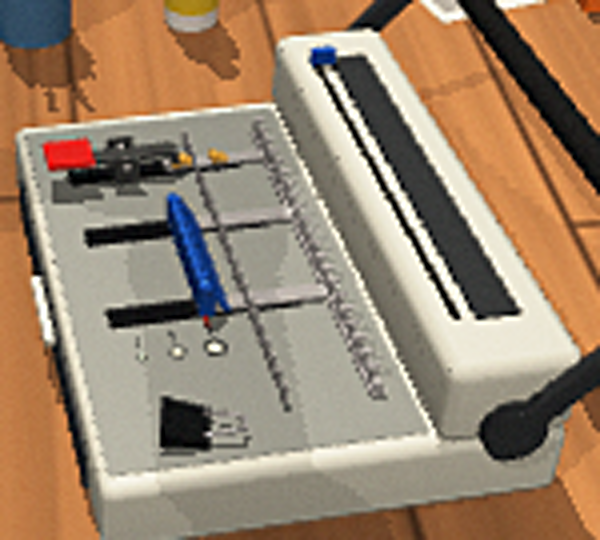

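Run:
```python
from h import *
d=imaging.get_image("top"); im=d["img"]
S=cv2.GaussianBlur(im,(3,3),0); S=cv2.cvtColor(S,cv2.COLOR_RGB2HSV)[:,:,1]
g=(S<90).astype(np.uint8)
c,_=cv2.findContours(g,cv2.RETR_EXTERNAL,cv2.CHAIN_APPROX_NONE)
c=[k for k in c if cv2.pointPolygonTest(k,(280,190),False)>=0][0]
print(cv2.boundingRect(c),cv2.minAreaRect(c))
P=c[:,0,:].astype(float)
def fit(sel,nm,zs):
    q=P[sel]; W=np.array([plane(d,p,zs)[:2] for p in q],np.float32)
    for _ in range(3):
        l=cv2.fitLine(W,cv2.DIST_HUBER,0,.01,.01).ravel(); r=(W-l[2:])@np.array([-l[1],l[0]]); W=W[abs(r)<4]
    print(nm,len(W),"angle",np.degrees(np.arctan2(l[1],l[0])),l[2:])
    return l
x,y=P[:,0],P[:,1]
F=fit((y>183)&(x>210)&(x<315)&((x<250)|(x>278)),"front",60)
L=fit((x<206)&(y>142)&(y<193),"left",60)
R=fit((x>312)&(y>130)&(y<180),"right",60)
def X(a,b):
    A=np.array([[a[0],-b[0]],[a[1],-b[1]]]); k=np.linalg.solve(A,b[2:]-a[2:]); return a[2:]+k[0]*a[:2]
fl,fr=X(F,L),X(F,R); print(fl,fr,np.linalg.norm(fl-fr))
v=(fl-fr)/np.linalg.norm(fl-fr); yaw=np.arctan2(-v[0],v[1]); xm=np.array([v[1],-v[0]])
O=(fl+fr)/2+150*xm; print("yaw",np.degrees(yaw),"origin",O)
def w(px,py,z): return np.array([*(O+px*xm+py*v),z])
def m(p): return ((p[:2]-O)@xm,(p[:2]-O)@v)
r,b=masks(im)
print("paddle exp",w(-117,120,86))
for n in("top","side"):
    dd=imaging.get_image(n); r,b=masks(dd["img"])
    for mm,nm,roi in((r,"red",(215,140,300,205) if n=="top" else (240,150,300,185)),(b,"blue",(235,150,300,180) if n=="top" else (270,170,300,215))):
        for s,cc in blobs(mm,roi): print(n,nm,s,m(plane(dd,cc,86)))
    f=dd["img"].copy()
    for q in proj(dd,[w(*k) for k in((-135,104,86),(-135,136,86),(-99,104,86),(-99,136,86),(-55,55,86),(-55,-55,86),(-150,200,60),(-150,-200,60),(62,-200,122),(62,200,122))]): cv2.circle(f,tuple(np.round(q).astype(int)),1,(0,255,0),-1)
    zoom(f,(180,65,330,205) if n=="top" else (235,130,385,265),4,f"pics/{n}chk.png")
```

```text
(188, 94, 136, 107) ((257.2911682128906, 148.505126953125), (97.60509490966797, 128.7539520263672), 83.0656509399414)
front 75 angle -83.45374 [453.95557  -26.808136]
left 50 angle 6.243843 [541.63385 178.7495 ]
right 49 angle 6.2730174 [ 578.5741  -213.39322]
[431.74677 166.72685] [ 476.65253 -224.59688] 393.89185
yaw 6.5462556 origin [603.2217   -11.834215]
paddle exp [473.30386353  94.04478455  86.        ]
top red [220 182  11  12 105] (np.float64(-116.28692961209805), np.float64(118.76924678344))
top blue [244 158  32   9 167] (np.float64(-48.07718244340908), np.float64(-0.6276080320289362))
side red [246 165  13   8  78] (np.float64(-115.27609839713186), np.float64(119.7336780385751))
side blue [277 178  16  31 180] (np.float64(-49.04782693640311), np.float64(-17.98055915646974))
```

```bash
sleep 0
```

```text
(no output)
```

View pics/topchk.png

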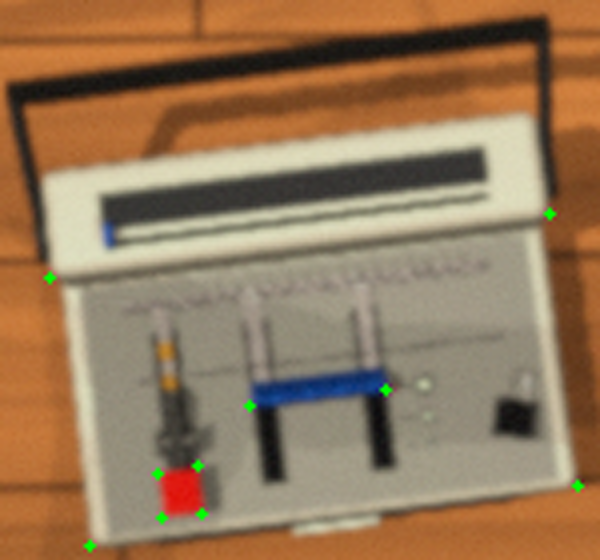

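View pics/sidechk.png

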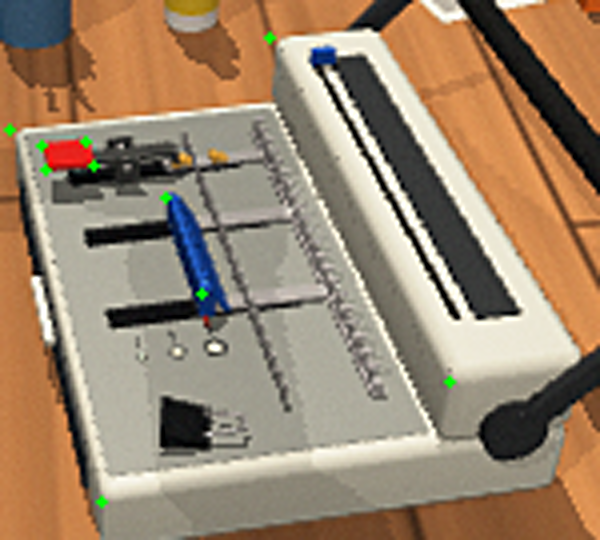

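The projected corners land on the machine to within about 2 mm: origin near (604,-12), yaw 6.5°, paddle top near (473.5,93.4,86). Next I work out the transit in tool axes.

```bash
cat >> h.py <<'E'
from scipy.spatial.transform import Rotation as Ro
O=np.array([604.2,-12.3]); YAW=np.radians(6.55); xm=np.array([np.cos(YAW),np.sin(YAW)]); ym=np.array([-xm[1],xm[0]])
def w(px,py,z): return np.array([*(O+px*xm+py*ym),z])
RT=Ro.from_euler('xyz',[-np.pi/2,0,YAW-np.pi])
def go(X,Rt=RT):
    s=ctrl.read_state(); Rc=Ro.from_euler('xyz',s["tool_rot"])
    print("shift cm",np.round(Rc.inv().apply(np.array(X)-s["eef_pos"])/10,2),"turn",np.round(np.degrees((Rc.inv()*Rt).as_rotvec()),2))
def st():
    s=ctrl.read_state(); p=s["eef_pos"]; print(s["clock"],"pos",p.round(1),"mach",((p[:2]-O)@xm).round(1),((p[:2]-O)@ym).round(1),"rot",np.degrees(s["tool_rot"]).round(2),"F",s["force"].round(1),"w",s["width"])
E
python3 -c "
from h import *
go([440,-250,231]); go(w(-118,120,135)); print(w(-118,120,86))"
```

```text
shift cm [-3.234e+01  3.000e-02 -2.607e+01] turn [ 0.02 14.12  0.  ]
shift cm [-47.58   9.63 -57.03] turn [ 0.02 14.12  0.  ]
[473.28179564  93.45643605  86.        ]
```

```bash
python3 -m inch '[0,-3,0,-2,0,2,0, 0,-6,0,-5,0,4,0, 0,-9,0,-7.5,0,6,0, 0,-12,0,-10,0,8,0, 0,-15,0,-12.5,0,10,0, 0,-18,0,-15,0,12,0, 0,-21,0,-17.5,0,14.1,0, 0,-24,0,-20,0,14.1,0, 0,-27,0,-23,0,14.1,0, 0,-30,0,-26,0,14.1,0, 0,-32,0,-28.5,0,14.1,0, 0,-34,0,-31,0,14.1,0]'; python3 -c "
from h import *
st();go(w(-118,120,130))"
```

```text
clock: 1.6
eef_pos: [438.8, -196.5, 231.5]
tool_rot: [-1.571, 0.001, -3.026]
force: [0.8, 0.0, -0.4]
width: -0.0
1.6 pos [ 438.8 -196.5  231.5] mach -185.3 -164.1 rot [-8.9990e+01  4.0000e-02 -1.7337e+02] F [ 0.8  0.  -0.4] w -0.006600340764769452
shift cm [ -6.76  10.15 -28.4 ] turn [-0.01  0.08 -0.04]
```

```bash
python3 -m inch '[0,-0.7,0,-3,0,0,0, 0,-1.4,0,-6,0,0,0, 0,-2.1,0,-9.5,0,0,0, 0,-2.8,1,-13,0,0,0, 0,-3.5,2,-16.5,0,0,0, 0,-4.5,3.5,-20,0,0,0, 0,-5.5,5,-23,0,0,0, 0,-6.2,7,-26,0,0,0, 0,-6.8,9,-28.4,0,0,0, 0,-6.8,10.1,-28.4,0,0,0, 0,-6.8,10.1,-28.4,0,0,0]'
python3 - <<'E'
from h import *
st();go(w(-118,120,92))
for n,roi in(("side",(225,100,385,265)),("wrist",(0,0,512,384))):
    d=imaging.get_image(n); zoom(d["img"],roi,3.5 if n=="side" else 1,f"pics/{n}2.png")
E
```

```text
clock: 2.7
eef_pos: [472.2, 91.7, 129.1]
tool_rot: [-1.57, -0.003, -3.026]
force: [-0.0, -1.0, -0.6]
width: 0.1
2.7 pos [472.2  91.7 129.1] mach -119.3 118.4 rot [-8.9960e+01 -1.7000e-01 -1.7336e+02] F [-0.  -1.  -0.6] w 0.13580246293777143
shift cm [-0.14  3.71 -0.16] turn [-0.04  0.09  0.17]
```

```bash
sleep 0
```

```text
(no output)
```

View pics/side2.png

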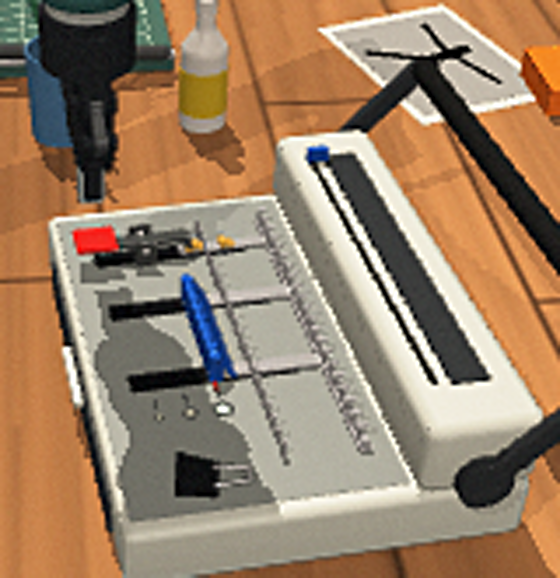

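View pics/wrist2.png

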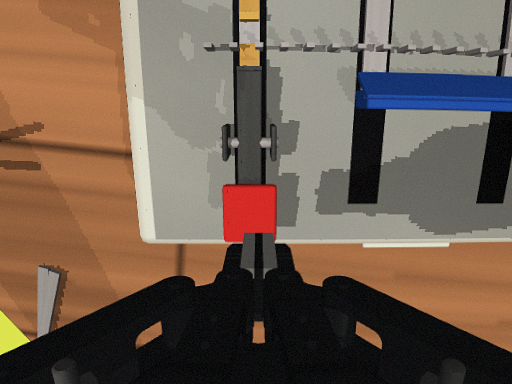

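Wrist view: the shut fingertips at about (260,240) sit just in front of and above the red paddle at (249,212). The side view agrees, so I'll use the wrist camera for a finer position.

Run:
```python
from h import *
d=imaging.get_image("wrist"); r,b=masks(d["img"])
for s,c in blobs(r,(150,100,350,300),300):
    p=plane(d,c,86); print(s,c,p,(p[:2]-O)@xm,(p[:2]-O)@ym)
# bar front top edge at two columns
for u in (380,480):
    col=np.where(b[60:130,u])[0]+60; print(u,col.min(),col.max(),[((plane(d,(u,v),86)[:2]-O)@xm).round(1) for v in(col.min(),col.max())])
ls=np.where(b[95,300:])[0].min()+300; p=plane(d,(ls,95),86); print(ls,((p[:2]-O)@ym))
p=proj(d,[[472.2,91.7,129.1]]); print(p)
st()
```

```text
[ 222  185   54   57 2704] [247.5772929  210.45303254] [476.65816374  96.84412131  86.        ] -114.25923648635437 122.98042970541576
380 74 109 [np.float64(-36.7), np.float64(-55.3)]
480 76 111 [np.float64(-36.3), np.float64(-55.4)]
354 64.04380630897886
[[254.73266151 248.73496525]]
2.85 pos [473.6  90.4 131. ] mach -118.0 117.0 rot [-8.9970e+01  5.0000e-02 -1.7355e+02] F [ 0.8 -0.9  0.8] w 0.3637148611633826
```

```bash
python3 -m inch '[0,0,1,-0.2,0,0,0, 0,0,2.2,-0.3,0,0,0, 0,0,3.2,-0.3,0,0,0, 0,0,3.8,-0.3,0,0,0, 0,0,4.3,-0.3,0,0,0, 0,0,4.6,-0.3,0,0,0, 0,0,4.9,-0.3,0,0,0, 0,0,4.9,-0.3,0,0,0]'; python3 -c "
from h import *
st()
d=imaging.get_image('side'); zoom(d['img'],(225,100,385,265),3.5,'pics/side3.png')"
```

```text
clock: 3.65
eef_pos: [472.3, 94.5, 81.2]
tool_rot: [-1.571, -0.001, -3.027]
force: [-1.8, 0.0, 2.4]
width: -0.1
3.65 pos [472.3  94.5  81.2] mach -118.9 121.2 rot [-8.9980e+01 -7.0000e-02 -1.7344e+02] F [-1.8  0.   2.4] w -0.12559943473182011
```

View pics/side3.png

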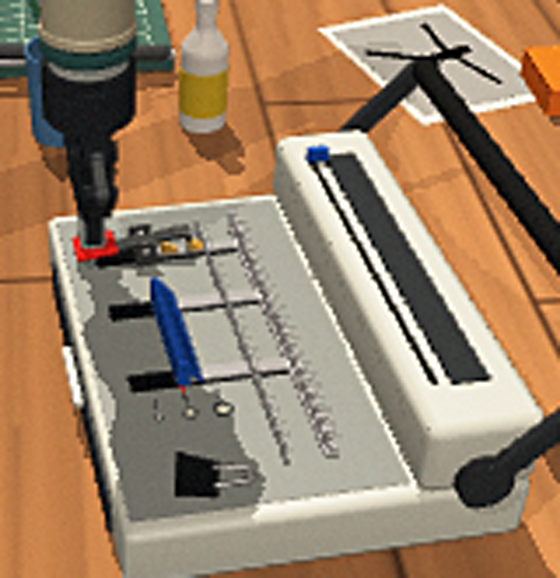

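The fingertip is on the paddle at (95,240) and the bar has come back so far that its pointer is near the middle ring (187,405). I'll press deeper and hold.

```bash
python3 -m inch '[0,0,0.2,0,0,0,0, 0,0,0.35,0,0,0,0, 0,0,0.45,0,0,0,0, 0,0,0.45,0,0,0,0, 0,0,0.45,0,0,0,0, 0,0,0.45,0,0,0,0, 0,0,0.45,0,0,0,0, 0,0,0.45,0,0,0,0, 0,0,0.45,0,0,0,0]'; python3 -c "
from h import *
st()
d=imaging.get_image('side'); zoom(d['img'],(225,100,385,265),3.5,'pics/side4.png')"
```

```text
clock: 4.6
eef_pos: [472.6, 94.8, 76.8]
tool_rot: [-1.571, -0.0, -3.027]
force: [-4.5, -0.7, 5.0]
width: 0.0
4.6 pos [472.6  94.8  76.8] mach -118.5 121.4 rot [-9.0000e+01 -3.0000e-02 -1.7343e+02] F [-4.5 -0.7  5. ] w 0.020500681374128443
```

View pics/side4.png

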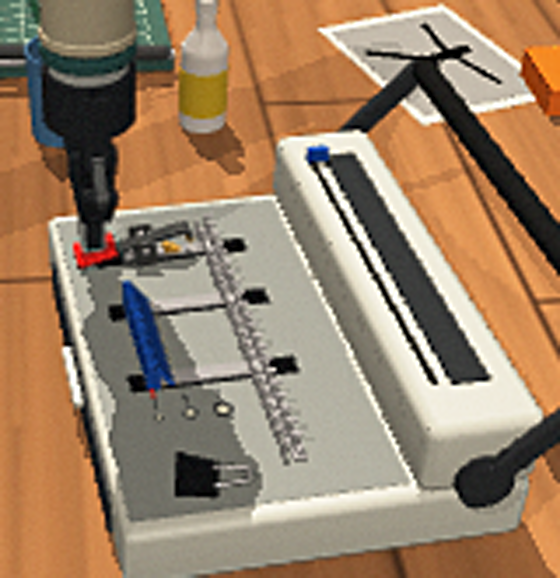

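The bar is home, with its pointer at the small ring (155,415). Now I lift and move in front of the bar.

```bash
python3 -m inch '[0,0,-0.5,0,0,0,0, 0,0,-1.5,0,0,0,0, 0,0,-3,0,0,0,0, 0,0,-4.2,0,0,0,0, 0,0.2,-4.5,2,0,0,0, 0,0.5,-4.5,5,0,0,0, 0,0.8,-4.5,8,0,0,0, 0,0.9,-4.5,10.5,0,0,0, 0,0.9,-4.5,12,0,0,0, 0,0.9,-4.5,12,0,0,0]'
python3 - <<'E'
from h import *
st(); go(w(-127,0,70))
for n,roi in(("side",(225,100,385,265)),("wrist",(0,0,512,384))):
    d=imaging.get_image(n); zoom(d["img"],roi,3.5 if n=="side" else 1,f"pics/{n}5.png")
r,b=masks(d["img"])
for u in range(100,420,60):
    col=np.where(b[:,u])[0]
    if len(col): print(u,col.min(),col.max(),[((plane(d,(u,v),86)[:2]-O)@xm).round(1) for v in(col.min(),col.max())])
E
```

```text
clock: 5.65
eef_pos: [480.1, -27.9, 122.9]
tool_rot: [-1.569, 0.005, -3.031]
force: [-0.8, 0.7, -0.4]
width: -0.3
5.65 pos [480.1 -27.9 122.9] mach -125.1 -1.3 rot [ -89.91    0.28 -173.68] F [-0.8  0.7 -0.4] w -0.3115511483001253
shift cm [ 0.22  5.29 -0.14] turn [-0.09 -0.23 -0.28]
160 164 187 [np.float64(-91.7), np.float64(-104.7)]
220 146 186 [np.float64(-81.9), np.float64(-104.2)]
280 145 187 [np.float64(-81.5), np.float64(-104.9)]
340 146 187 [np.float64(-82.0), np.float64(-104.9)]
```

View pics/side5.png

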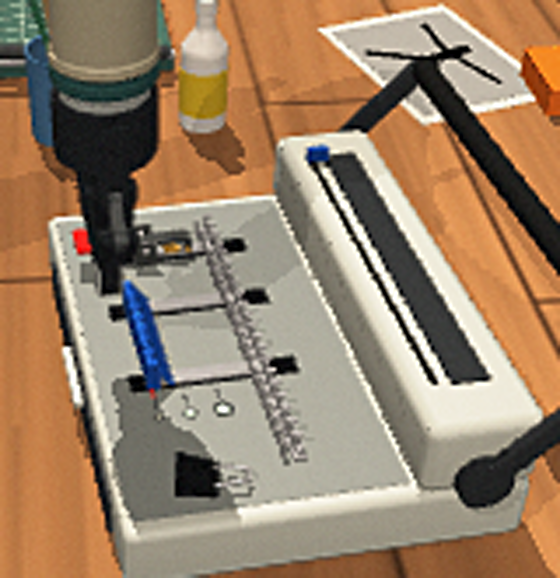

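View pics/wrist5.png

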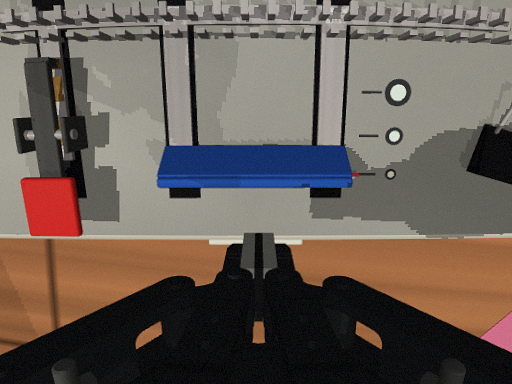

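The bar is at home: its pointer lines up with the smallest ring at (355,174) in the wrist view, and the fingertips are centred in front at (258,240). Next I descend.

```bash
python3 -m inch '[0,0.2,1.2,0,0,-0.2,0, 0,0.3,2.7,0,0,-0.2,0, 0,0.4,4,0,0,-0.2,0, 0,0.4,4.9,0,0,-0.2,0, 0,0.4,5.3,0,0,-0.2,0, 0,0.4,5.3,0,0,-0.2,0]'
python3 - <<'E'
from h import *
for i in range(3): st(); d=imaging.get_image("side")
zoom(d["img"],(225,100,385,265),3.5,"pics/side6.png")
E
```

```text
clock: 6.35
eef_pos: [473.8, -25.2, 68.6]
tool_rot: [-1.571, -0.0, -3.022]
force: [-0.3, -0.1, -0.2]
width: 0.1
6.35 pos [473.8 -25.2  68.6] mach -131.0 2.1 rot [-9.0020e+01 -1.0000e-02 -1.7316e+02] F [-0.3 -0.1 -0.2] w 0.06002749516715844
6.4 pos [474.  -25.4  68.9] mach -130.8 1.8 rot [-9.0010e+01  2.0000e-02 -1.7319e+02] F [ 0.  -0.1 -0.2] w -0.056621842703114045
6.45 pos [474.2 -25.6  69.1] mach -130.7 1.7 rot [-9.000e+01  5.000e-02 -1.732e+02] F [ 0.1 -0.8 -0.3] w -0.20428123120139016
```

View pics/side6.png

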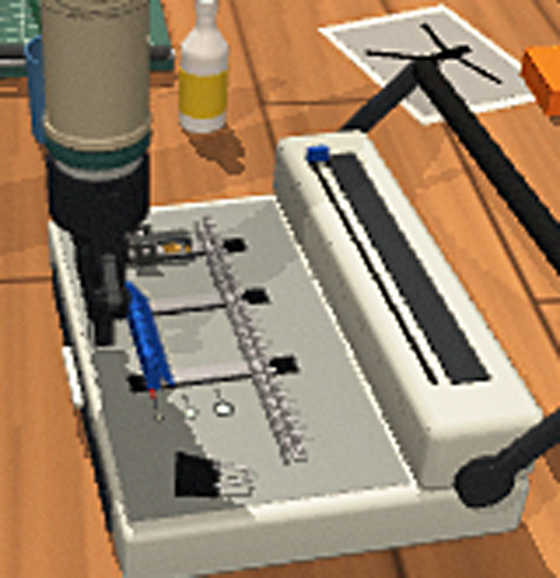

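```bash
python3 -m inch '[0,-0.6,0,0,0,0,0, 0,-1.2,0,0,0,0,0, 0,-1.7,0,0,0,0,0, 0,-2.2,0,0,0,0,0, 0,-2.2,0,0,0,0,0]'
python3 - <<'E'
from h import *
for i in range(2): st(); d=imaging.get_image("side")
zoom(d["img"],(225,100,385,265),3.5,"pics/side7.png")
d=imaging.get_image("wrist"); zoom(d["img"],(0,0,512,384),1,"pics/wrist7.png")
E
```

```text
clock: 7.0
eef_pos: [494.8, -23.5, 68.6]
tool_rot: [-1.571, -0.002, -3.024]
force: [-3.9, -1.4, 3.2]
width: 0.2
7.0 pos [494.8 -23.5  68.6] mach -110.0 1.4 rot [-9.0000e+01 -1.3000e-01 -1.7324e+02] F [-3.9 -1.4  3.2] w 0.2013775869405338
7.05 pos [494.5 -23.5  68.6] mach -110.2 1.3 rot [-9.0000e+01 -1.3000e-01 -1.7324e+02] F [-3.9 -1.2  3.7] w -0.3445993435120924
```

View pics/side7.png

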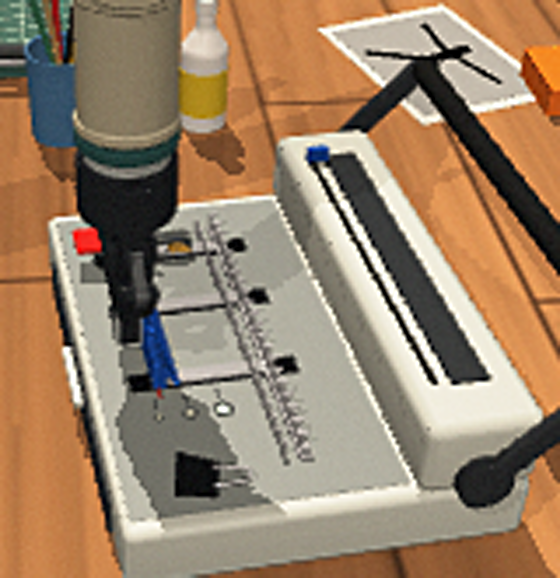

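View pics/wrist7.png

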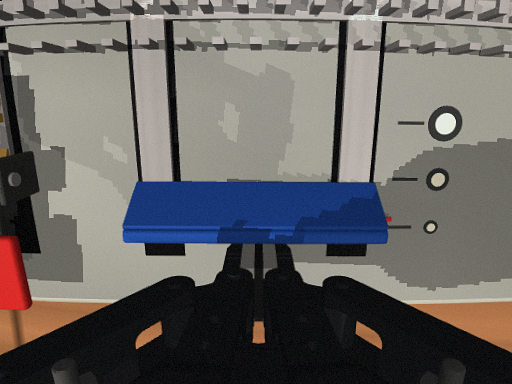

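The bar is in contact. Its pointer is at row 218, between the small ring (227) and the middle ring (180), so it has moved about 5 mm. I'll push about 29 mm further.

```bash
python3 -m inch '[0,-0.4,0,0,0,0,0, 0,-0.8,0,0,0,0,0, 0,-1.2,0,0,0,0,0, 0,-1.6,0,0,0,0,0, 0,-2.0,0,0,0,0,0, 0,-2.3,0,0,0,0,0, 0,-2.6,0,0,0,0,0, 0,-2.9,0,0,0,0,0, 0,-2.9,0,0,0,0,0]'
python3 - <<'E'
from h import *
for i in range(2): st(); d=imaging.get_image("side")
zoom(d["img"],(225,100,385,265),3.5,"pics/side8.png")
d=imaging.get_image("wrist"); zoom(d["img"],(0,0,512,384),1,"pics/wrist8.png")
E
```

```text
clock: 8.05
eef_pos: [522.4, -20.3, 68.5]
tool_rot: [-1.571, -0.004, -3.024]
force: [-5.6, -0.6, 3.8]
width: 0.4
8.05 pos [522.4 -20.3  68.5] mach -82.2 1.4 rot [ -90.     -0.23 -173.25] F [-5.6 -0.6  3.8] w 0.3657203916746177
8.1 pos [522.4 -20.3  68.5] mach -82.2 1.4 rot [ -90.     -0.22 -173.25] F [-5.9 -2.1  3.7] w -0.1613676398565651
```

View pics/side8.png

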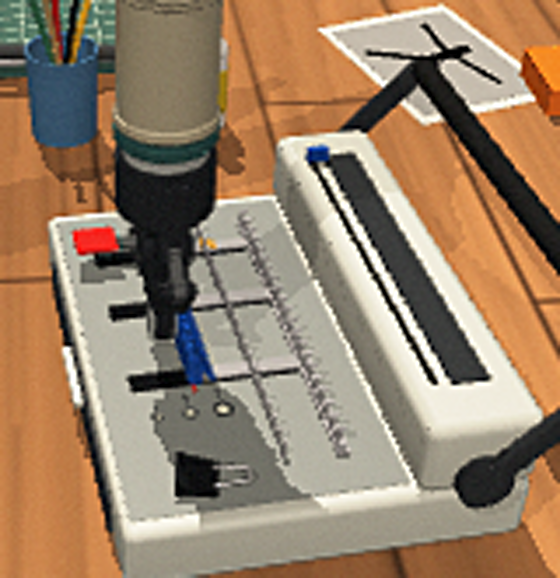

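View pics/wrist8.png

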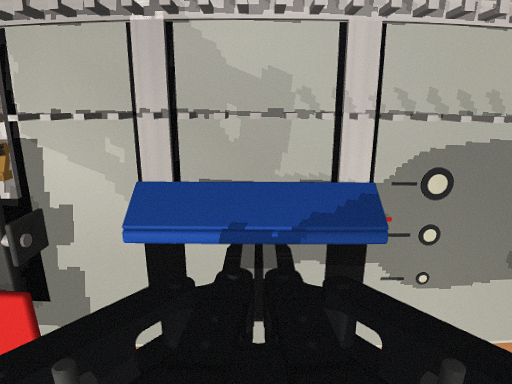

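The pointer at row 218 is between the middle ring (235) and the large ring (184), so the opener is at about 33 mm. I'll back off and then lift.

```bash
python3 -m inch '[0,0.4,0,0,0,0,0, 0,0.9,0,0,0,0,0, 0,1.5,0,0,0,0,0, 0,2.2,0,0,0,0,0, 0,3,0,0,0,0,0, 0,3.3,-1,0,0,0,0, 0,3.5,-2.5,0,0,0,0, 0,3.5,-4.5,0,0,0,0, 0,3.5,-7,0,0,0,0, 0,3.5,-9,0,0,0,0, 0,3.5,-9.5,0,0,0,0, 0,3.5,-9.5,0,0,0,0]'
python3 - <<'E'
from h import *
st(); d=imaging.get_image("side")
zoom(d["img"],(225,100,385,265),3.5,"pics/side9.png")
d=imaging.get_image("wrist"); zoom(d["img"],(0,0,512,384),1,"pics/wrist9.png")
E
```

```text
clock: 9.4
eef_pos: [490.4, -23.9, 164.8]
tool_rot: [-1.571, 0.003, -3.023]
force: [-0.4, -0.6, -1.0]
width: 0.4
9.4 pos [490.4 -23.9 164.8] mach -114.4 1.4 rot [-8.9990e+01  1.7000e-01 -1.7322e+02] F [-0.4 -0.6 -1. ] w 0.4464082092782477
```

View pics/side9.png

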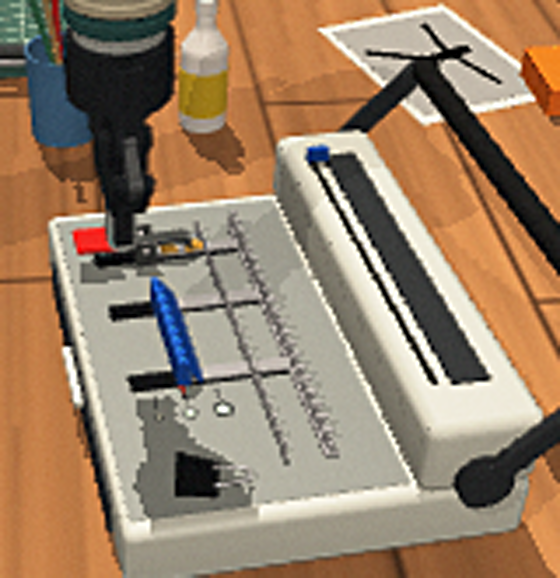

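View pics/wrist9.png

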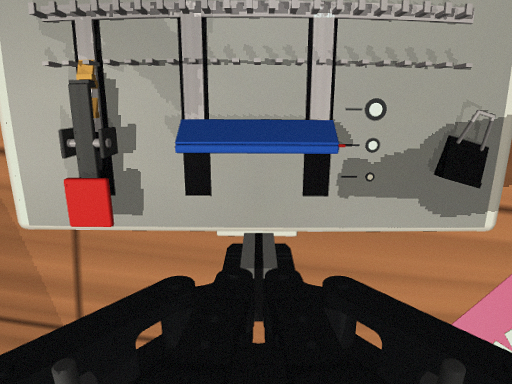

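The bar is latched: its pointer at (345,145) lines up with the middle ring (372,145). The paddle is up, the clip hasn't moved, and the gripper is clear. I'll do one last overall check, then hand in.

Run:
```python
from h import *
d=imaging.get_image("top"); a=cv2.imread("pics/top0.png"); df=cv2.absdiff(a,d["img"][:,:,::-1]).max(2)
m=(cv2.GaussianBlur(df,(5,5),0)>30).astype(np.uint8)
for s,c in blobs(m,(0,0,512,384),15): print(s)
cv2.imwrite("pics/top10.png",d["img"][:,:,::-1])
w_=imaging.get_image("wrist"); zoom(w_["img"],(150,80,406,208),3,"pics/wrist10.png")
st()
```

```text
[ 318  147  118  149 5832]
[219 150   5   5  21]
[ 220  151  102  213 9449]
[  263   239   249   145 16768]
[499 285  13  13 132]
[300 296   8   3  16]
[334 325  12   8  41]
[272 357   6   7  29]
[248 360  18  16 133]
[231 362  19  22 171]
[253 381  17   3  36]
9.6 pos [488.9 -24.  162.9] mach -115.9 1.5 rot [-9.0010e+01 -1.1000e-01 -1.7323e+02] F [-0.5  0.1  0.3] w -0.36143590112795454
```

View pics/top10.png

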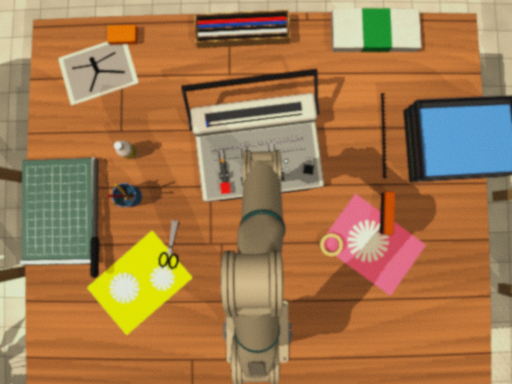

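View pics/wrist10.png

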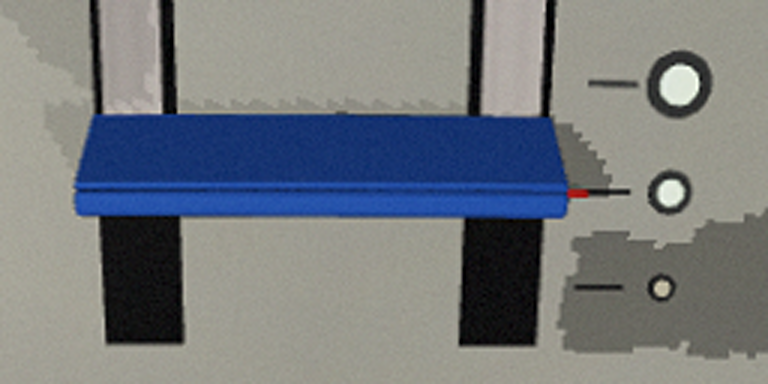

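The pointer sits exactly on the middle ring's line, at (578,193) in the zoomed wrist view. The top view shows every bystander where it was; the differences are only the arm, its shadow and the opener.

```bash
python3 -c "
from cell import finish_job
print(finish_job())"
```

```text
the job is handed in; nothing more can be done
None
```

The comb opener is now latched on the middle stop, and I handed the job in at about 9.6 s of the 38 s allowed.

- **Release:** I pressed the red paddle about 9 mm down with the shut fingertips, at about 5 N. I held it until the pointer was at the small ring, so the opener was fully home.
- **Push:** I pushed the blue bar to about 33 mm with a measured 4 to 6 N at the pauses. Then I backed off and lifted clear.

In the last pictures the pointer is exactly on the middle ring's line and the paddle is up again. The clip and everything around the machine look unmoved, and nothing is touching the robot.

One disagreement: the wrist camera put the paddle 3 to 4 mm away from where the top and side views had it. I aimed between the two readings, and the press worked.

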